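# Bolt the comparator's nest slide home under its safety catch

### The arm

A 6-joint arm with a two-finger parallel gripper is mounted at the origin on a cart in front of the work surface, level with it; the furniture and walls round the work are solid. World frame = base frame: x ahead of the robot, y to its left, z up, the work surface at z = 0. Lengths are in m, angles in rad, forces in N, time in s.
With the tool pointing down it reaches from about 0.35 to 0.775 m from the base axis. Payload 7.3 kg.
Tool frame: the origin (TCP) lies at the very end of the fingers, on their centre line; the grasp point (between the pads) lies 19 mm behind it; z points along the fingers, y is the direction in which the jaws open and shut (so a half turn about z gives the same grasp; the last joint's range is limited). The gripper opens to 92 mm and grips with 3 to 60 N. Pads are 19 mm wide; open, the fingers measure 130 mm over their backs; the gripper's body (75 mm by 190 mm) begins 47 mm behind the grasp point.
Start: joints at [0.989, 0.342, 1.524, -0, 1.275, -0.146], TCP at [0.222, 0.476, 0.227] pointing down, gripper open.
Joint ranges: [-2.53, 2.53], [-0.77, 2.02], [0.04, 2.7], [-1, 4.14], [0.28, 2.66], [-3.11, 3.11]. Speed limits (rad/s): [2.57, 2.57, 3.14, 3.14, 3.14, 3.14].

### API

Orientations are given as [roll, pitch, yaw] about the fixed x, y, z axes, in that order (R = Rz(yaw) Ry(pitch) Rx(roll)).
In Python, from cell import robot gives the robot as it stands.
- The arm moves only by the shell command python3 -m pendant 'ROWS' [OPENING] [FORCE]. ROWS is JSON, a list of rows, each a list of 2 entries, a list of its own where there are three numbers: the shift along the tool's x, y, z in mm, then the turn about the tool's z in degrees. In form: [[[x, y, z], turn], ...]. A call has 1 to 10 rows; each row is the pose to reach, as a shift and turn from the pose measured when the call began, along the tool's axes at that moment; what a row does not reach only later rows make up. A row lasts 1/12 s, in which the tool goes at most 41.7 mm and 7.16 degrees, less where a joint would pass 70% of its speed; a pose out of reach is approached as far as the arm can. A call with a gripper value outside its range is refused whole. OPENING is the opening, from 0 (shut) to 1 (fully open), set as the call begins (- or left out, the last holds). The fingers move at their own pace and stop on an object; FORCE is the grip in N (left out, the last holds). Time passes only in rows, so rows that repeat a pose let the fingers close. It gives the time, the measured TCP pose, the force and the opening at its end, in the units of the state.
- robot.observe(): the state, without advancing time (a new reading comes with each control period).
- robot.read_camera(name): name is "scene" or "top" or "wrist"; returns the picture (480x640x3 uint8, red, green, blue); there is no depth.
- robot.calibration(name): a dict with "vfov" (degrees; the focal length in pixels is half the picture's height over the tangent of half this angle, whatever the lens; pixels are square), "cx", "cy" (the principal point, pixels), "k1" (the pictures are not rectified: a ray, as slopes to the right and down, at radius r is drawn at 1 + k1 r^2 times it, then the intrinsics apply), "rvec" (rotation vector, rad) and "tvec" (3), from world to camera coordinates, as OpenCV has them. Camera axes: x right, y down, z forward; pixel columns grow to the right and rows downward; lengths in m; the calibration is good to about 2 mm. A picture is of the moment at which its call begins: read the wrist's pose just before it. calibration takes no time and is no camera call; for the wrist camera it gives the pose at the moment of the call.
- robot.hand_in(): hands the job in, once; it reports no verdict.
Trained networks look in the newest picture that a camera, given by its name, has taken for a name from the list of things; names that differ only in an ending like _2 or _b are one class to them, and where a whole thing is asked for, a point or a joint stands for the part that bears it (a point fixed in the world has none). Each returns a list of dicts, best first, with "p" (0 to 1); they miss things now and then, are a little off and sometimes report something else, mostly with a low value. They report only what shows in the picture. A call takes as long as a camera call.
- robot.find_in(camera, query): "xy" ([column, row] as shares, 0 to 1, of the picture: columns of its width, rows of its height, amid what is visible of it).
The state is a dict: "time": time; "qpos": joint angles; "qvel": joint speeds; "joint_efforts": joint torques, N m; "tool_pos": TCP position; "tool_rot": TCP orientation; "contact_force": force on the tool from outside, world axes, zero at the start; "torque": the same for the moment, N m; "opening": finger opening in m.
Only numpy, scipy, OpenCV 4.12 (cv2) and the standard library are available. Lean on these libraries where they do the work, as an engineer would, in place of code of your own. Each camera call takes 0.05 s, during which the arm holds its last target.

### The job

Get the bench comparator ready to be zeroed on its setting ring: push the nest slide by its upright steel plate until it is right home against its end stop. Then, with one fingertip, hold the red spring safety catch down while the other finger pushes the black tab, so that the bolt slides fully home into the slot of the slide, and let go so that the catch springs right up again and locks it. Only push and press: nothing is to be picked up, do not touch the ring or the dial indicator, and leave the things lying around where they are.

Things in the scene. Friction and masses are not known exactly. Their poses are not given: they have to be found in the camera images.
- comparator_base: bench comparator, fixed to the desk: grey base plate, 10 mm thick, x -186 to +58, y -128 to +82 of this frame (mm, as in all these notes), and a narrower tongue to x +122 under the dial. Origin: desk level, middle of the nest slide when home; z up. Slide travels along +y; the bolt unit is at negative x: bolt on the line y +20, travelling along +x, red catch beside it on y -28. End stop at y 58 to 74, up to z 34
- slide (a joint): travel of the nest slide along +y of the base (m): 0.045 = home against the stop; starts at 0, drawn right out. About 2.5 N friction; stays where left. Aluminium plate 105 x 110 mm, top at z 28, with a 16 mm slot in its side toward the bolt; only within 2 mm of home does the 12 mm wide bolt find the slot; else it strikes the slide's edge or bars its way
- push_face (a point): middle of the outer (-y of the base) face of the slide's upright steel push plate, moving with it: plate 60 mm wide along base x, 8 thick, from z 20 to 54; the point is at z 41. With the slide home it lies at x 0, y -63 of the base. Push it along +y of the base; the space on its -y side is free (base top z 10, rails z 15)
- nest (a point): centre of the slide's top face (z 28), moving with the slide; a boss 19 mm in diameter and 9 high stands there and carries the setting ring
- setting_ring: loose steel setting ring, 46 mm outside, 18 high, 0.21 kg, sitting over the boss of the nest slide and riding along with it; not to be touched or lifted. Origin: centre of its underside
- dial: dial indicator clamped flat on the base at its +x side (x 64 to 121, y -28 to 28, z 27 to 49 of the base); its 8 mm stem points to -x over the slide and ends 3 mm from the ring when the slide is home; its clamp block reaches up to z 46. Not to be touched. Origin: under its middle
- catch (a joint): how far the red spring safety catch is pressed down (m): 0 = up (springs back by itself), 0.009 = fully down. 2.5 N to start, 6.5 N fully down. Two teeth on it block the bolt's lug at the start of the stroke and again half-way, unless it is down by 7 mm (best fully down) all through the stroke; let go with the bolt home, it rises behind the lug and locks it
- catch_top (a point): middle of the top face of the catch, a slick red press bar 85 mm long along base x (x -165 to -80) and 22 wide (y -39 to -17), moving with it; its top is at z 39.5 when up, 30.5 when fully down. It goes straight down wherever pressed, and a fingertip glides along it. Guides at both ends reach up to z 29
- bolt (a joint): travel of the bolt along +x of the base (m): 0 = drawn back (start), 0.032 = fully home. About 2 N friction; stays where left. Flat steel bar, top at z 25.5, under a strap (x -79 to -62, y 8 to 36, up to z 31 of the base); behind the tab its bed is up to z 22
- tab_rear (a point): middle of the rear (-x of the base) face of the bolt's black push tab, moving with the bolt: tab 26 mm wide (base y 7 to 33), 8 thick, from z 24 to 54; the point is at z 39. At x -129, y +20 of the base at the start, x -97 when home. Push it along +x of the base. Middle lines of tab and catch are 48 mm apart in y
- micrometer: loose outside micrometer, 59 x 134 x 17 mm, lying on the desk near the fixture; leave it alone. Origin: centre of its underside
- hex_key: loose black hexagon key, 30 x 88 x 6 mm, lying on the desk near the fixture; leave it alone. Origin: centre of its underside
- tub: loose round white plastic tub with a blue lid, 58 mm across, 47 high, standing on the desk near the fixture; leave it alone. Origin: centre of its underside

How it is judged:
On the way, in this order (a step that is already met when the one before it is completed fails the run):
1. the nest slide is home against its stop, with the bolt still drawn back and the catch up (value of joint slide above 0.0425 m and value of joint bolt below 0.003 m and value of joint catch below 0.002 m), for 0.2 s.
2. the catch is held down by a finger with the bolt still drawn back (value of joint catch above 0.0065 m and value of joint bolt below 0.006 m and contact force between the fingers and catch above 0.5 N), for 0.1 s.
3. the bolt is pushed past half-way while a finger still holds the catch down (value of joint catch above 0.0055 m and value of joint bolt above 0.017 m and contact force between the fingers and catch above 0.5 N), for 0.05 s.
At the end, for the whole second after the job is handed in: The nest slide is home against its stop (joint slide above 0.0425 m), the bolt is fully home in its slot (above 0.030 of 0.032 m), the catch has sprung up again (below 0.0015 m), and the setting ring still sits flat on its boss (within 5 mm), at rest (value of joint slide above 0.0425 m and value of joint bolt above 0.03 m and value of joint catch below 0.0015 m and horizontal distance between setting_ring and nest below 0.005 m and z of setting_ring in the frame of nest between -0.003 and 0.003 m and linear speed of setting_ring below 0.02 m/s); the robot touches nothing.
It fails at once if the setting ring was touched by the robot, or lifted off its boss (contact force between any of the fingers, the arm and setting_ring above 1 N or z of setting_ring in the frame of nest above 0.005 m).
It fails at once if the dial indicator was touched by the robot (contact force between any of the fingers, the arm and dial above 1 N).
It fails at once if a thing lying around was moved (distance of any of micrometer, hex_key, tub from where it was at the start of the episode above 0.012 m).
It also fails if it takes over 54 s, if anything falls off the work surface, if the arm or the gripper's body presses on something with over 40 N, if the wrist force passes 120 N, or if a joint passes its speed limit or range.

## Working session

There is one attempt and no reset: what is moved stays moved. The work goes in short steps, Python scripts to look and compute and a shell command to move; the robot and the scene stay as the last step left them, time stands still between calls to the robot, and variables do not carry over. Pictures are saved under pics/ and viewed, and the job is handed in when it is done.

```bash
ls; mkdir -p pics
cat > h.py <<'E'
import numpy as np,cv2
from cell import robot
from scipy.spatial.transform import Rotation as R
def cal(n):
    c=robot.calibration(n); f=240/np.tan(np.radians(c['vfov'])/2)
    return f,c['cx'],c['cy'],c['k1'],R.from_rotvec(np.array(c['rvec']).ravel()).as_matrix(),np.array(c['tvec']).ravel()
def ray(C,u,v):
    f,cx,cy,k,Rm,t=C
    d=np.array([(u-cx)/f,(v-cy)/f]); s=d.copy()
    for _ in range(30): s=d/(1+k*(s@s))
    return -Rm.T@t, Rm.T@np.array([s[0],s[1],1])
def px2w(C,u,v,z):
    o,d=ray(C,u,v); return o+d*(z-o[2])/d[2]
def w2px(C,P):
    f,cx,cy,k,Rm,t=C
    p=(Rm@np.atleast_2d(P).T).T+t; s=p[:,:2]/p[:,2:]; s=s*(1+k*(s**2).sum(1))[:,None]
    return s*f+[cx,cy]
def snap(n,fn):
    im=robot.read_camera(n); cv2.imwrite('pics/'+fn,im[:,:,::-1]); return im
E
python3 - <<'E'
from h import *
s=robot.observe(); print(s)
for n in ['scene','top','wrist']:
    snap(n,n+'0.png'); print(n,robot.calibration(n))
    for q in ['push_face','catch_top','tab_rear','setting_ring','dial','micrometer','hex_key','tub']:
        r=robot.find_in(n,q); print(q,[(round(a['p'],2),round(a['xy'][0]*640),round(a['xy'][1]*480)) for a in r[:2]])
E
```

```text
pics
{'time': 0.0, 'qpos': array([ 9.89036013e-01,  3.42728215e-01,  1.52500849e+00, -2.21696539e-05,
        1.27540722e+00, -1.45973748e-01]), 'qvel': array([-3.97150704e-04, -4.95860632e-05,  2.43001580e-03,  7.09530874e-04,
       -5.37566516e-04,  1.09997679e-03]), 'joint_efforts': array([-9.63069488e-05, -4.31255150e+01, -2.44218725e+01,  7.16517703e-02,
        5.61318209e-02, -2.21439227e-04]), 'tool_pos': array([0.22136221, 0.47560104, 0.22604509]), 'tool_rot': array([-3.14005480e+00, -2.04667113e-04,  2.70581240e+00]), 'contact_force': array([-0.33769727, -0.86906381, -0.04249063]), 'torque': array([-0.00216325,  0.01210747,  0.05972811]), 'opening': 0.09210094923284175}
scene {'vfov': 46.055800042295445, 'cx': 321.0481859983875, 'cy': 234.78273006715216, 'k1': -0.12408863823416386, 'rvec': array([ 2.20175224, -0.49723453,  0.22289478]), 'tvec': array([-0.41404821,  0.33341614,  0.70132427])}
push_face [(0.64, 350, 282)]
catch_top [(0.57, 282, 284)]
tab_rear [(0.75, 277, 269)]
setting_ring [(0.9, 350, 272)]
dial [(0.93, 391, 245)]
micrometer [(0.86, 281, 227)]
hex_key [(0.6
[... 152 characters left out ...]
6, 'k1': -0.05687448360026558, 'rvec': array([ 1.93608738, -2.27767834,  0.24849578]), 'tvec': array([0.29232998, 0.54226665, 0.82135579])}
push_face [(0.61, 351, 243)]
catch_top []
tab_rear [(0.5, 317, 300)]
setting_ring [(0.77, 350, 230)]
dial [(0.9, 325, 196), (0.68, 318, 300)]
micrometer [(0.85, 243, 283)]
hex_key [(0.62, 414, 290), (0.52, 325, 195)]
tub [(0.94, 249, 204)]
wrist {'vfov': 58.30337129028767, 'cx': 318.22488719364605, 'cy': 239.16660362024527, 'k1': -0.025100770961696016, 'rvec': array([-2.45252607, -1.56189131, -0.21193606]), 'tvec': array([-0.52430725, -0.03313407,  0.39070918])}
push_face []
catch_top []
tab_rear []
setting_ring []
dial []
micrometer []
hex_key []
tub []
```

View pics/scene0.png

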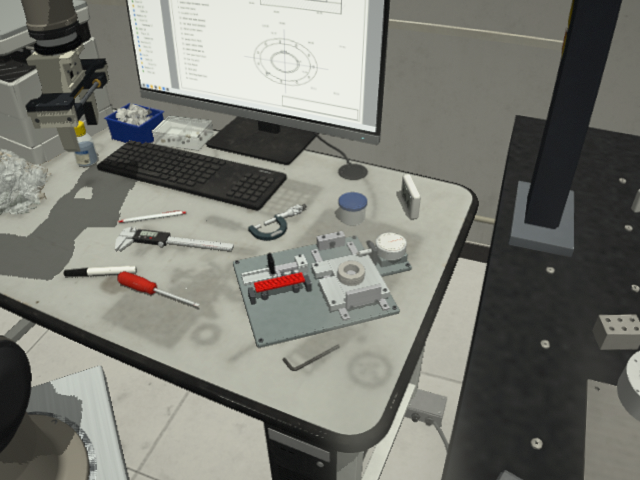

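View pics/top0.png

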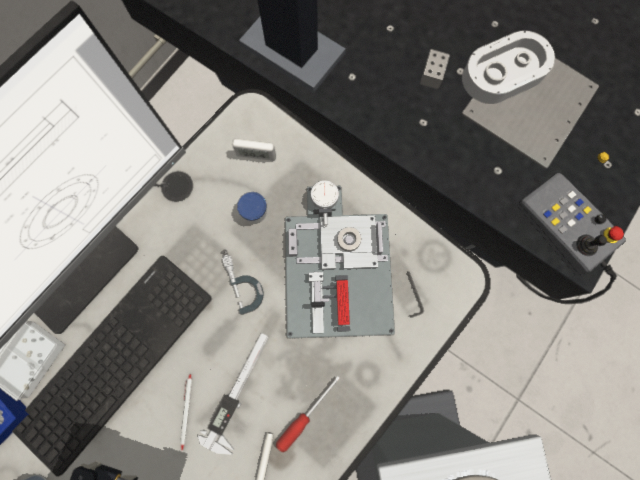

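View pics/wrist0.png

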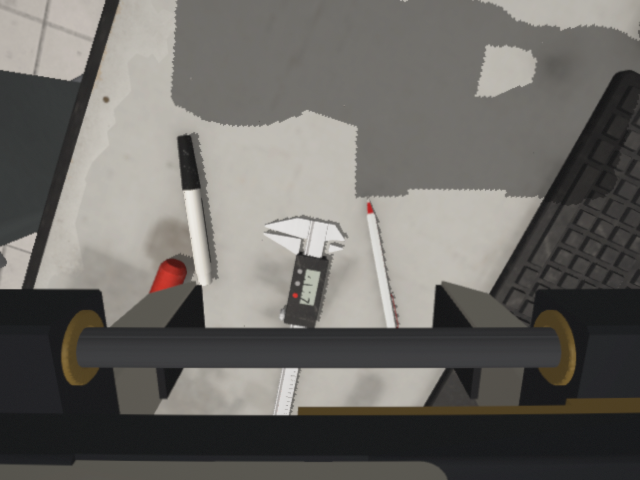

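Run:
```python
from h import *
im=cv2.imread('pics/top0.png'); c=cv2.resize(im[160:350,220:440],None,fx=3.6,fy=3.15,interpolation=cv2.INTER_CUBIC)
c=cv2.resize(im[170:350,260:420],None,fx=3.3,fy=3.3,interpolation=cv2.INTER_CUBIC); cv2.imwrite('pics/topc.png',c)
im=cv2.imread('pics/scene0.png')
c=cv2.resize(im[190:380,220:430],None,fx=3.1,fy=3.1,interpolation=cv2.INTER_CUBIC); cv2.imwrite('pics/scenec.png',c)
```

```text
(no output)
```

View pics/topc.png

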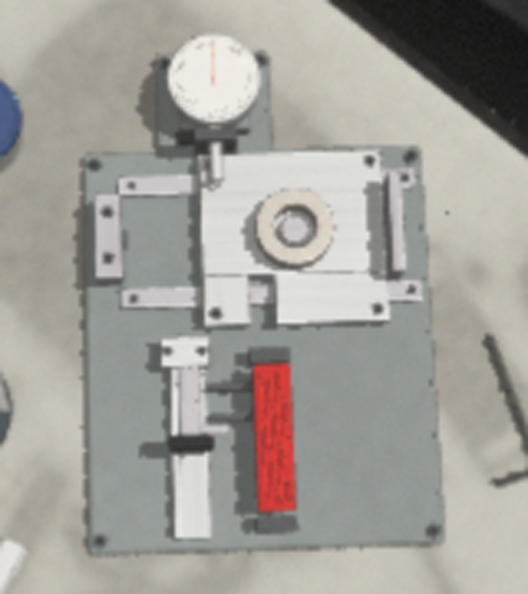

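View pics/scenec.png

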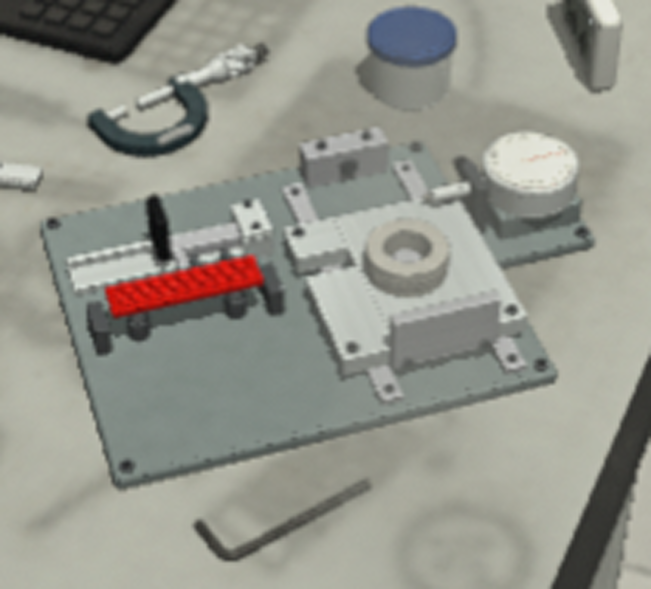

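```bash
cat > fit.py <<'E'
from h import *
from scipy.optimize import least_squares
T=cal('top');S=cal('scene')
def rd(n):
    pass
M=np.array([[58,82,10],[58,-128,10],[-186,82,10],[-186,-128,10],
 [-80,-17,39.5],[-80,-39,39.5],[-165,-39,39.5],[-165,-17,39.5]])/1e3
tp=np.array([[84,153],[419,149],[90,551],[441,543],[252,364],[290,362],[297,511],[258,513]])/3.3+[260,170]
sc=np.array([[418,143],[554,376],[42,224],[118,483],[257,257],[264,281],[110,314],[106,290]])/3.1+[220,190]
def W(p,M=M): 
    c,s=np.cos(p[2]),np.sin(p[2]); Rz=np.array([[c,-s,0],[s,c,0],[0,0,1]]); return M@Rz.T+[p[0],p[1],0]
if __name__=='__main__':
    for nm,ws in [('both',(1,1)),('top',(1,0)),('scene',(0,1))]:
        f=lambda p:np.r_[(w2px(T,W(p))-tp).ravel()*ws[0],(w2px(S,W(p))-sc).ravel()*ws[1]]
        best=min((least_squares(f,[0.55,0,a],loss='soft_l1') for a in np.arange(-3,3,.7)),key=lambda r:r.cost)
        print(nm,best.x,np.degrees(best.x[2]),best.cost); 
        if nm=='both': print(f(best.x).reshape(-1,2).round(1).tolist())
E
python3 fit.py
```

```text
both [ 0.58483243  0.18486983 -0.13351937] -7.650096234272728 12.7311032618918
[[-0.0, -0.6], [1.0, -2.2], [-0.2, 0.5], [1.8, -0.3], [0.5, -0.7], [0.4, -0.4], [0.2, -0.7], [0.3, -1.0], [1.1, -0.8], [0.9, -0.7], [-2.4, -0.8], [-2.3, 0.0], [-2.2, -0.8], [-0.9, -0.1], [-0.5, 0.2], [-2.0, -0.8]]
top [ 0.5838539   0.18566769 -0.13583915] -7.783009950541699 2.64368442453059
scene [ 0.58636739  0.1832128  -0.13210545] -7.569084656650086 5.690270264849346
```

```bash
cat >> h.py <<'E'
P=[0.5848,0.1849,-0.1335]
def b2w(b,P=P):
    c,s=np.cos(P[2]),np.sin(P[2]); b=np.array(b)/1e3
    return np.array([P[0]+c*b[0]-s*b[1],P[1]+s*b[0]+c*b[1],b[2]])
def w2b(w,P=P):
    c,s=np.cos(P[2]),np.sin(P[2]); d=np.array(w)-[P[0],P[1],0]
    return np.array([c*d[0]+s*d[1],-s*d[0]+c*d[1],d[2]])*1e3
def go(b,P=P):
    s=robot.observe(); Rt=R.from_euler('xyz',s['tool_rot']).as_matrix()
    d=Rt.T@(b2w(b,P)-s['tool_pos'])*1e3
    x=R.from_euler('z',P[2]+np.pi).as_matrix()[:,0]; xt=Rt.T@x
    print('at base',w2b(s['tool_pos'],P).round(1),'shift',d.round(1),'turn',np.degrees(np.arctan2(xt[1],xt[0])).round(2),'f',s['contact_force'].round(1),'t',round(s['time'],2),'op',s['opening'])
E
python3 - <<'E'
from h import *
go([0,-155,130])
T=cal('top')
for n,u,v,z in [('hex',414,290,.003),('mic',243,283,.008),('tub',249,204,.047)]: print(n,w2b(px2w(T,u,v,z)).round())
E
```

```text
at base [-398.7  240.1  226.7] shift [-498.2 -258.5   96.7] turn -17.32 f [ 0.1  0.1 -0.6] t 1.35 op 0.09180241685947889
hex [-101. -172.    3.]
mic [-77. 168.   8.]
tub [ 74. 151.  47.]
```

```bash
python3 -m pendant '[[[-33,-17,2],-2],[[-66,-34,4],-4],[[-99,-51,6],-6],[[-132,-68,8],-8],[[-165,-86,10],-10],[[-198,-103,12],-12],[[-231,-120,14],-14],[[-264,-137,16],-16],[[-297,-154,18],-17.3],[[-330,-171,20],-17.3]]' 0
python3 - <<'E'
from h import *
go([0,-155,130])
E
```

```text
time: 2.18
tool_pos: [0.4495, 0.18, 0.2068]
tool_rot: [3.141, 0.0, 3.009]
contact_force: [0.2, 0.5, -0.7]
opening: 0.0294
at base [-133.4  -22.9  206.8] shift [-133.3 -132.2   76.9] turn 0.05 f [ 0.2  0.5 -0.7] t 2.18 op 0.029418720990123305
```

Run:
```python
from h import *
C=cal('wrist'); snap('wrist','w1.png'); go([0,-155,130])
for n,b in [('tab',[-129,20,39]),('catch',[-122.5,-28,39.5]),('tabtop',[-125,20,54])]: print(n,w2px(C,b2w(b)).round())
s=robot.observe(); print('tcp px',w2px(C,s['tool_pos']).round())
for q in ['catch_top','tab_rear','push_face']: print(q,[(round(a['p'],2),round(a['xy'][0]*640),round(a['xy'][1]*480)) for a in robot.find_in('wrist',q)[:2]])
```

```text
at base [-128.9  -27.   206.4] shift [-129.1 -127.4   77.2] turn -0.19 f [ 4.7 -4.5  0.2] t 2.23 op 0.025796436848830127
tab [[374. 222.]]
catch [[313. 230.]]
tabtop [[376. 232.]]
tcp px [[310. 316.]]
catch_top [(0.81, 311, 238)]
tab_rear [(0.56, 368, 239)]
push_face [(0.68, 324, 375)]
```

View pics/w1.png

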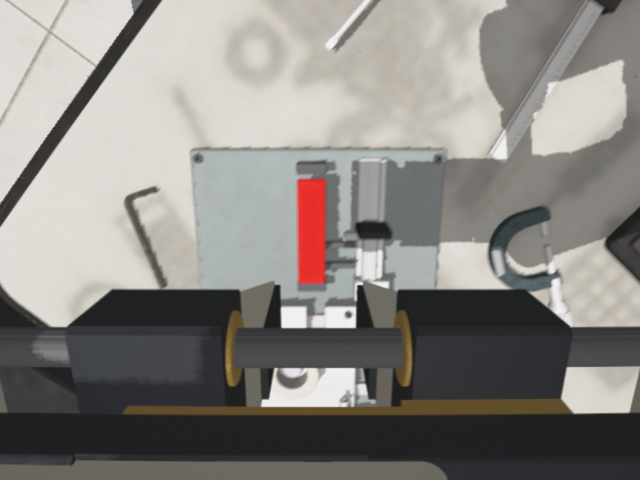

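The wrist picture shows the red catch (313,231) and black tab (375,231) within about 2 px of the fitted model's projections. I'm moving on to the push start.

```bash
python3 -m pendant '[[[-26,-26,10],0],[[-52,-52,20],0],[[-78,-78,35],0],[[-104,-104,50],0],[[-129,-127,75],0],[[-129,-127,105],0],[[-129,-127,140],0],[[-129,-127,175],0],[[-129,-127,175],0],[[-129,-127,175],0]]' 0
python3 - <<'E'
from h import *
C=cal('wrist'); snap('wrist','w2.png'); snap('scene','s2.png'); go([0,-130,31])
im=cv2.imread('pics/s2.png')
c=cv2.resize(im[190:380,220:430],None,fx=3.1,fy=3.1,interpolation=cv2.INTER_CUBIC); cv2.imwrite('pics/s2c.png',c)
E
```

```text
time: 3.22
tool_pos: [0.5578, 0.0391, 0.0306]
tool_rot: [3.142, -0.005, 3.007]
contact_force: [0.5, 0.2, 0.4]
opening: 0.0002
at base [  -4.6 -148.3   33.6] shift [-4.6 18.3  2.6] turn -0.09 f [-0.2  0.2  0.2] t 3.32 op 0.00037223286677865136
```

View pics/s2c.png

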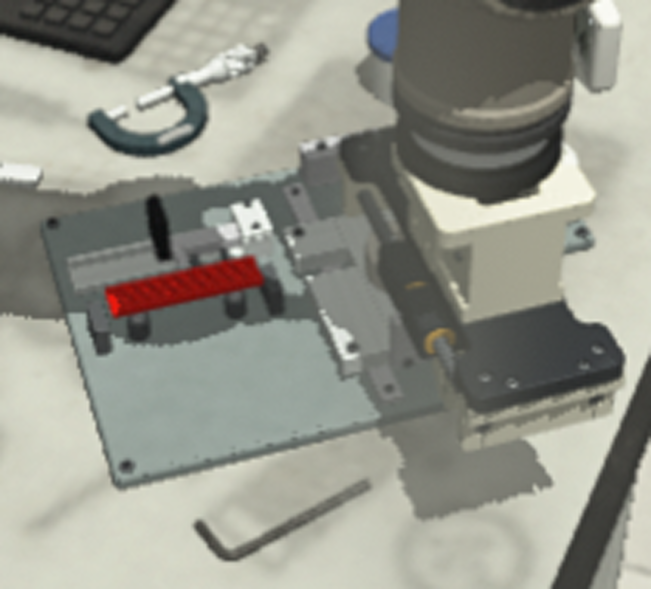

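View pics/w2.png

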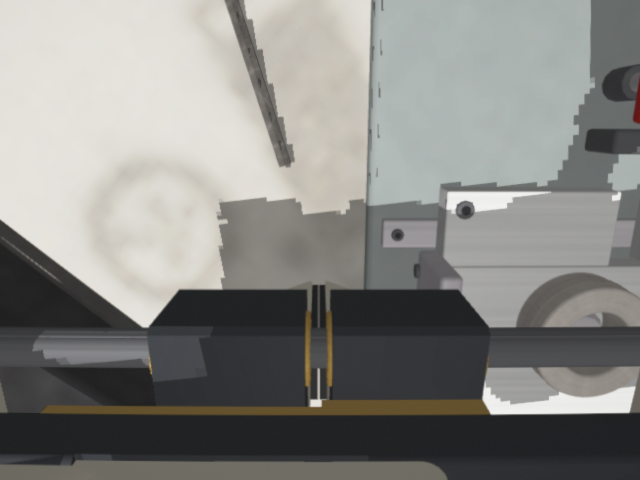

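```bash
python3 -m pendant '[[[-4,8,0],0],[[-4,16,0],0],[[-4,22,0],0],[[-4,28,0],0],[[-4,34,0],0],[[-4,40,0],0],[[-4,46,0],0],[[-4,50,0],0],[[-4,53,0],0],[[-4,53,0],0]]' 0
python3 - <<'E'
from h import *
go([0,-82,31]); snap('wrist','w3.png')
E
```

```text
time: 4.15
tool_pos: [0.5713, 0.0914, 0.0334]
tool_rot: [3.141, 0.002, 3.007]
contact_force: [-0.6, 0.9, -0.3]
opening: 0.0005
at base [ -1.  -94.4  33.4] shift [-0.9 12.4  2.4] turn -0.07 f [-0.6  0.9 -0.3] t 4.15 op 0.00046210060392203717
```

View pics/w3.png

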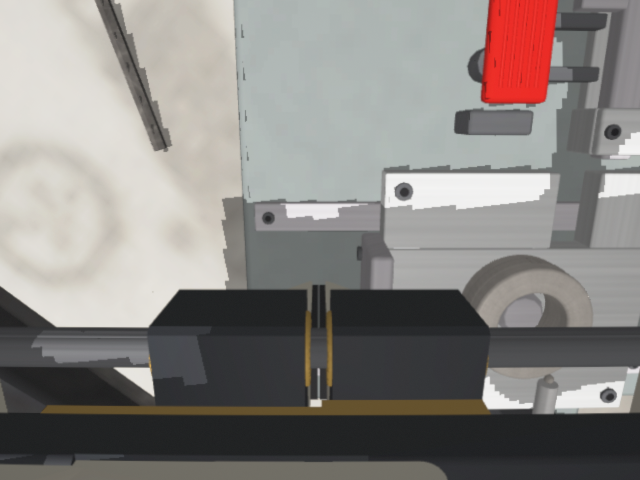

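```bash
python3 -m pendant '[[[-1,4,1],0],[[-1,8,2],0],[[-1,11,2],0],[[-1,11,2],0]]' 0
python3 - <<'E'
from h import *
go([0,-82,31]); C=cal('wrist'); snap('wrist','w4.png'); 
for s in (0,15,25,35,45): print(s,w2px(C,[b2w([-30,-108+s,54]),b2w([30,-108+s,54]),b2w([-52.5,-100+s,28])]).round().tolist())
E
```

```text
time: 4.53
tool_pos: [0.5734, 0.1026, 0.0309]
tool_rot: [3.14, 0.001, 3.007]
contact_force: [-0.7, 0.2, 0.3]
opening: 0.0003
at base [ -0.4 -83.1  30.9] shift [-0.4  1.1 -0.1] turn -0.06 f [-0.7  0.2  0.3] t 4.53 op 0.00034943314708265054
0 [[245.0, 253.0], [253.0, 408.0], [275.0, 175.0]]
15 [[291.0, 253.0], [294.0, 408.0], [315.0, 175.0]]
25 [[321.0, 253.0], [321.0, 408.0], [342.0, 175.0]]
35 [[351.0, 252.0], [348.0, 408.0], [368.0, 175.0]]
45 [[381.0, 252.0], [375.0, 408.0], [395.0, 175.0]]
```

View pics/w4.png

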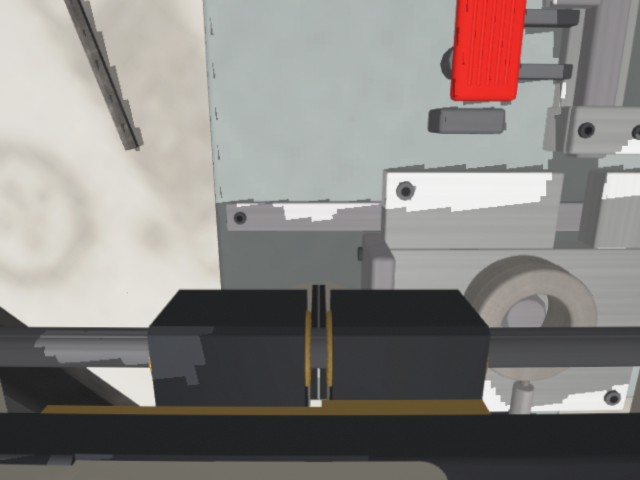

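```bash
python3 -m pendant '[[[0,2,0],0],[[0,4,0],0],[[0,5,0],0],[[0,5,0],0]]' 0
python3 -m pendant '[[[0,0.7,0],0],[[0,1.4,0],0],[[0,1.4,0],0]]' 0
python3 - <<'E'
from h import *
go([0,-75,31])
E
```

```text
time: 4.92
tool_pos: [0.5739, 0.106, 0.031]
tool_rot: [-3.14, 0.0, 3.007]
contact_force: [-1.5, -9.1, 2.2]
opening: 0.0003
time: 5.17
tool_pos: [0.5738, 0.1059, 0.031]
tool_rot: [-3.138, -0.0, 3.008]
contact_force: [-0.8, -8.9, 2.5]
opening: 0.0004
at base [ -0.3 -79.7  31. ] shift [-0.3  4.7 -0. ] turn -0.03 f [-0.8 -8.9  2.5] t 5.17 op 0.00042689213143548023
```

```bash
python3 -m pendant '[[[0,2,0],0],[[0,4,0],0],[[0,4,0],0],[[0,4,0],0]]' 0
python3 - <<'E'
from h import *
go([0,-75,31]); C=cal('wrist'); snap('wrist','w5.png'); snap('top','t5.png')
for s in (38,41,43,45): print(s,w2px(C,[b2w([-30,-108+s,54]),b2w([-52.5,-100+s,28])]).round().tolist())
im=cv2.imread('pics/t5.png'); c=cv2.resize(im[170:350,260:420],None,fx=3.3,fy=3.3,interpolation=cv2.INTER_CUBIC); cv2.imwrite('pics/t5c.png',c)
E
```

```text
time: 5.5
tool_pos: [0.5738, 0.1061, 0.0311]
tool_rot: [-3.133, -0.001, 3.008]
contact_force: [-2.7, -19.3, 4.6]
opening: 0.0001
at base [ -0.4 -79.6  31.1] shift [-0.4  4.6  0. ] turn -0.01 f [ -2.7 -19.3   4.6] t 5.5 op 0.00010118530820477724
38 [[349.0, 252.0], [367.0, 175.0]]
41 [[358.0, 252.0], [375.0, 175.0]]
43 [[364.0, 252.0], [381.0, 175.0]]
45 [[370.0, 252.0], [386.0, 175.0]]
```

View pics/w5.png

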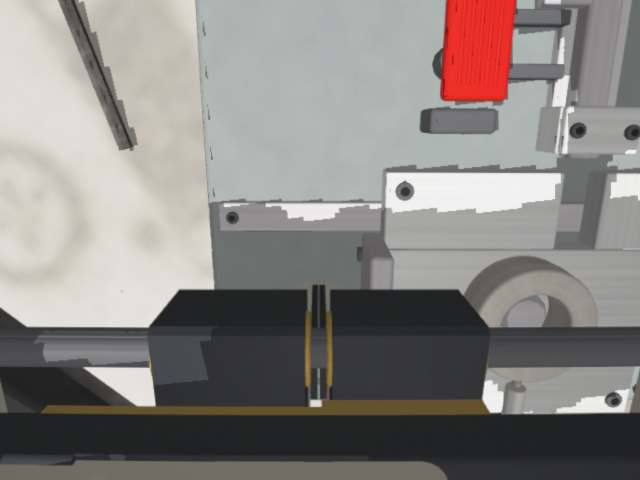

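View pics/t5c.png

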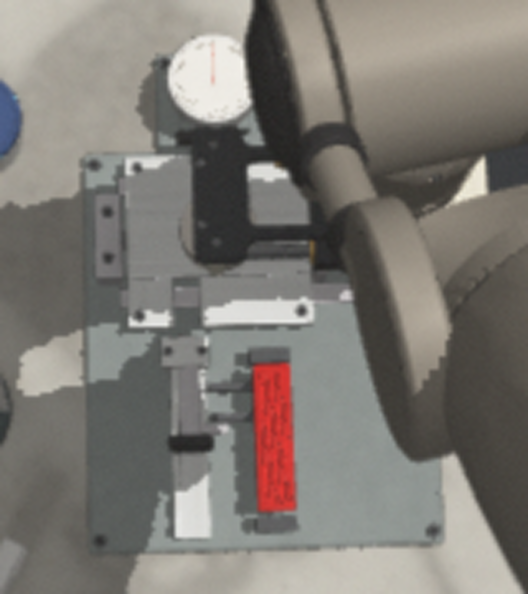

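Both views show the slide home: its left edge meets the stop, the slot lines up with the bolt, and 19 N moved it no further. Next I back off, rise, and move over the catch and tab.

```bash
python3 -m pendant '[[[0,-6,0],0],[[0,-14,0],0],[[0,-16,-25],0],[[0,-14,-60],0],[[0,-5,-90],0],[[30,10,-90],0],[[60,30,-90],0],[[90,50,-90],0],[[120,66,-90],0],[[145,75,-85],0]]' 0.35
python3 - <<'E'
from h import *
go([-147,-4,60]); C=cal('wrist'); snap('wrist','w6.png');
print(w2px(C,[b2w([-125,20,54]),b2w([-122.5,-28,39.5]),b2w([-147,-4,39.5])]).round().tolist())
for q in ['catch_top','tab_rear']: print(q,[(round(a['p'],2),round(a['xy'][0]*640),round(a['xy'][1]*480)) for a in robot.find_in('wrist',q)[:2]])
go([-147,-4,60])
E
```

```text
time: 6.43
tool_pos: [0.4388, 0.2024, 0.1163]
tool_rot: [-3.135, -0.0, 3.009]
contact_force: [-0.2, -0.3, 0.4]
opening: 0.032
at base [-147.    -2.1  116.3] shift [-0.  -1.6 56.3] turn 0.03 f [-0.2 -0.3  0.4] t 6.43 op 0.03199156745584506
[[360.0, 296.0], [276.0, 290.0], [317.0, 250.0]]
catch_top [(0.9, 280, 270)]
tab_rear [(0.82, 348, 292)]
at base [-147.    -2.9  115.6] shift [-0.1 -0.6 55.6] turn 0.14 f [ 0.9 -0.2  0.6] t 6.58 op 0.032554077495082
```

View pics/w6.png

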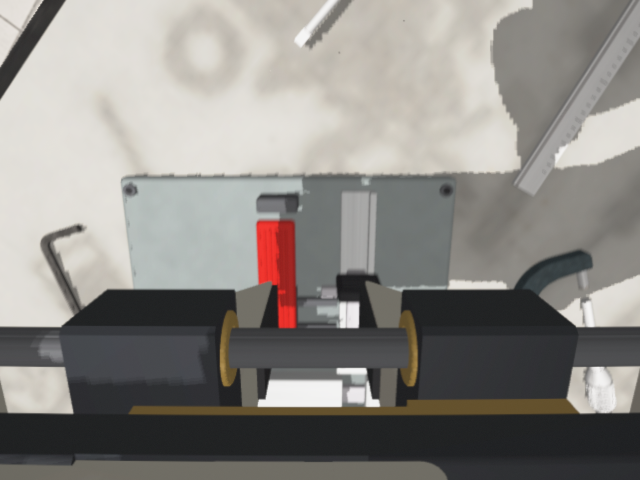

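```bash
python3 -m pendant '[[[2,-1,15],0],[[2,-1,30],0],[[2,-1,45],0],[[2,-1,58],0],[[2,-1,67],0],[[2,-1,71],0],[[2,-1,71],0],[[2,-1,71],0]]' 0.35
python3 - <<'E'
from h import *
go([-149,-4,30]); C=cal('wrist'); snap('wrist','w7.png'); snap('scene','s7.png');snap('top','t7.png')
print(w2px(C,[b2w([-129,33,54]),b2w([-129,7,54]),b2w([-165,-39,39.5]),b2w([-165,-17,39.5])]).round().tolist())
im=cv2.imread('pics/s7.png')
c=cv2.resize(im[200:330,215:345],None,fx=4.5,fy=4.5,interpolation=cv2.INTER_CUBIC)
im=cv2.imread('pics/t7.png')
d=cv2.resize(im[220:350,270:370],None,fx=4.5,fy=4.5,interpolation=cv2.INTER_CUBIC)
cv2.imwrite('pics/s7c.png',cv2.resize(np.hstack([c,d]),None,fx=.77,fy=.77))
E
```

```text
time: 7.25
tool_pos: [0.437, 0.2002, 0.0449]
tool_rot: [-3.133, -0.002, 3.01]
contact_force: [-0.6, 1.1, -0.3]
opening: 0.0321
at base [-148.5   -4.5   44.9] shift [ 0.5  0.6 14.9] turn 0.12 f [-0.6  1.1 -0.3] t 7.25 op 0.03206312378780452
[[416.0, 362.0], [349.0, 362.0], [235.0, 263.0], [289.0, 263.0]]
```

View pics/w7.png

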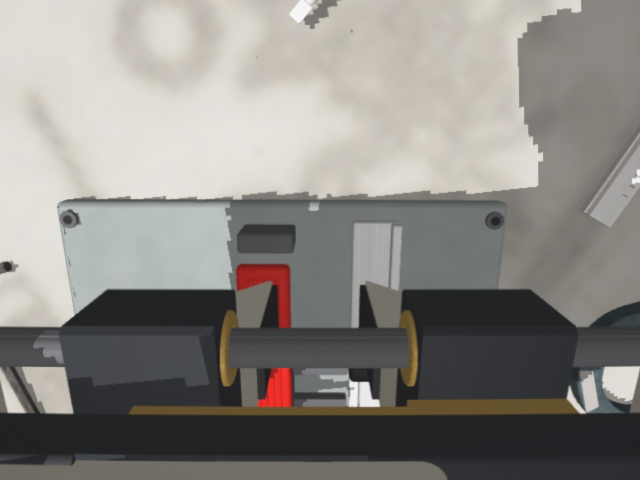

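View pics/s7c.png

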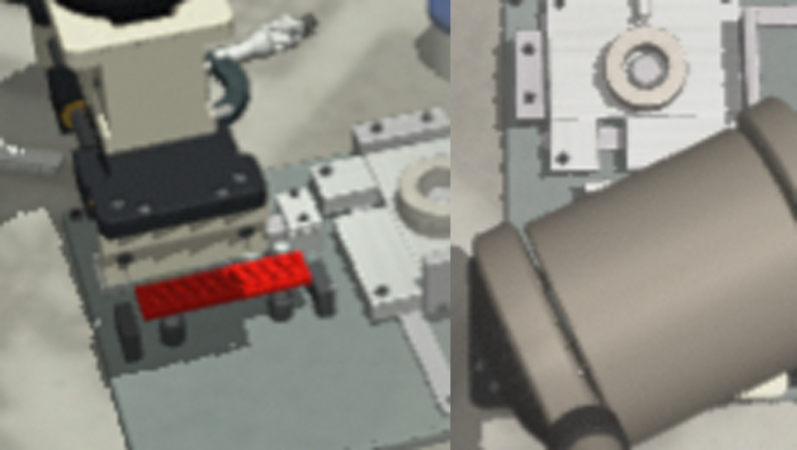

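Run:
```python
from h import *
T=cal('top'); print(w2px(T,[b2w([x,y,z]) for x,y,z in [(20,58,34),(-20,58,34),(40,55,28),(-40,55,28),(-40,20-8,28),(-40,28,28)]]).round(1).tolist())
o=[]
for n in ('t5','t7'):
    im=cv2.imread(f'pics/{n}.png'); o.append(cv2.resize(im[210:280,280:340],None,fx=6.5,fy=6.5,interpolation=cv2.INTER_NEAREST))
cv2.imwrite('pics/cmp.png',np.hstack(o))
```

```text
[[296.9, 230.8], [297.3, 250.6], [298.4, 221.7], [299.2, 261.2], [321.1, 260.6], [312.9, 260.8]]
```

View pics/cmp.png

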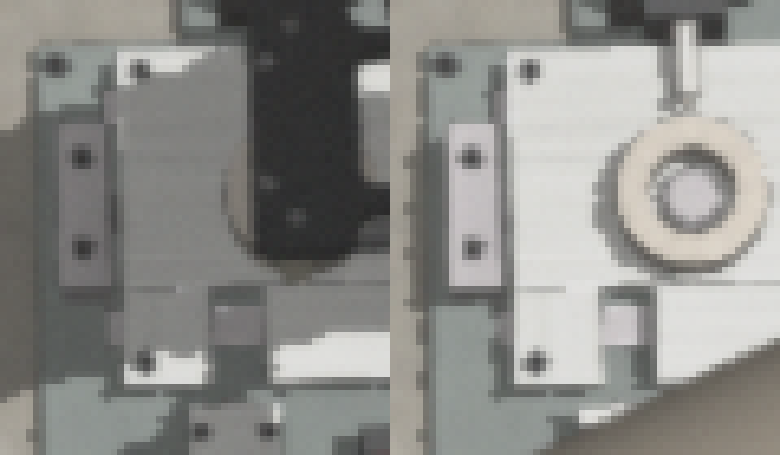

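The slide edge sits at the same pixels in both top views, so it stayed home. Now I press the catch.

```bash
python3 -m pendant '[[[0,0.5,4],0],[[0,0.5,8],0],[[0,0.5,12],0],[[0,0.5,15],0],[[0,0.5,16],0],[[0,0.5,16.5],0],[[0,0.5,16.5],0]]' 0.35
python3 - <<'E'
from h import *
go([-149,-4,30]); C=cal('wrist'); snap('wrist','w8.png')
E
```

```text
time: 7.98
tool_pos: [0.4378, 0.2011, 0.0299]
tool_rot: [-3.134, 0.001, 3.011]
contact_force: [-1.8, 0.9, 14.7]
opening: 0.0317
at base [-147.9   -3.5   29.9] shift [ 1.1 -0.5 -0.1] turn 0.14 f [-1.8  0.9 14.7] t 7.98 op 0.03167860901175128
```

View pics/w8.png

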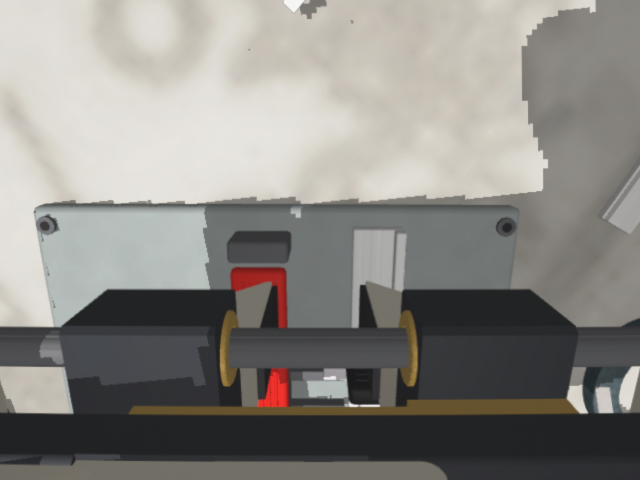

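```bash
python3 -m pendant '[[[-4,0,1.5],0],[[-8,0,1.5],0],[[-12,0,1.5],0],[[-16,0,1.5],0],[[-20,0,1.5],0],[[-24,0,1.5],0],[[-28,0,1.5],0],[[-32,0,1.5],0],[[-36,0,1.5],0],[[-40,0,1.5],0]]' 0.35
python3 - <<'E'
from h import *
go([-106,-4,30])
E
```

```text
time: 8.87
tool_pos: [0.4739, 0.196, 0.0295]
tool_rot: [-3.133, -0.006, 3.011]
contact_force: [-15.9, 1.8, 26.4]
opening: 0.0322
at base [-111.4   -3.7   29.5] shift [-5.4 -0.3 -0.5] turn 0.15 f [-15.9   1.8  26.4] t 8.87 op 0.03221109218517185
```

Run:
```python
from h import *
C=cal('wrist'); snap('wrist','w9.png'); snap('scene','s9.png'); go([-106,-4,30])
im=cv2.imread('pics/s9.png')
cv2.imwrite('pics/s9c.png',cv2.resize(im[220:310,230:360],None,fx=6,fy=6,interpolation=cv2.INTER_CUBIC))
```

```text
at base [-110.5   -3.7   29.6] shift [-4.5 -0.3 -0.4] turn 0.14 f [-12.3   0.4  26.4] t 8.97 op 0.03207795261042459
```

View pics/w9.png

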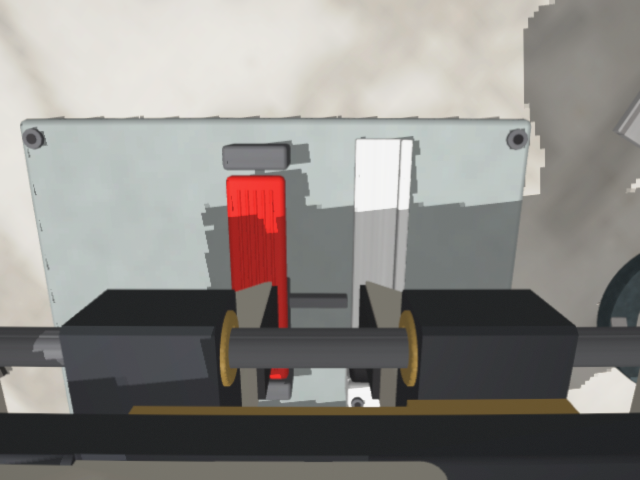

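View pics/s9c.png

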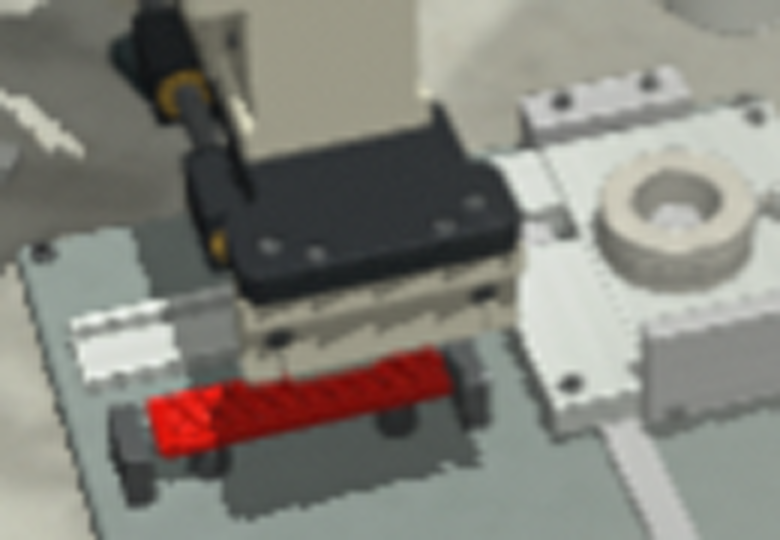

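```bash
python3 -m pendant '[[[-2,0,1],0],[[-4,0,1],0],[[-6,0,1],0],[[-6,0,1],0],[[-6,0,1],0]]' 0.35
python3 - <<'E'
from h import *
go([-106,-4,30])
E
python3 -m pendant '[[[-2,0,1],0],[[-5,0,1],0],[[-5,0,1],0],[[-5,0,1],0]]' 0.35
python3 - <<'E'
from h import *
go([-106,-4,30]);C=cal('wrist'); snap('wrist','w10.png')
E
```

```text
time: 9.38
tool_pos: [0.4785, 0.1954, 0.0298]
tool_rot: [-3.133, -0.008, 3.01]
contact_force: [-10.9, 1.7, 22.5]
opening: 0.0322
at base [-106.8   -3.7   29.8] shift [-0.8 -0.3 -0.2] turn 0.14 f [-10.9   1.7  22.5] t 9.38 op 0.032193381357421114
time: 9.72
tool_pos: [0.4788, 0.1953, 0.0298]
tool_rot: [-3.131, -0.017, 3.011]
contact_force: [-17.6, 3.9, 28.1]
opening: 0.0318
at base [-106.5   -3.8   29.8] shift [-0.5 -0.2 -0.2] turn 0.19 f [-17.6   3.9  28.1] t 9.72 op 0.031839749180742664
```

View pics/w10.png

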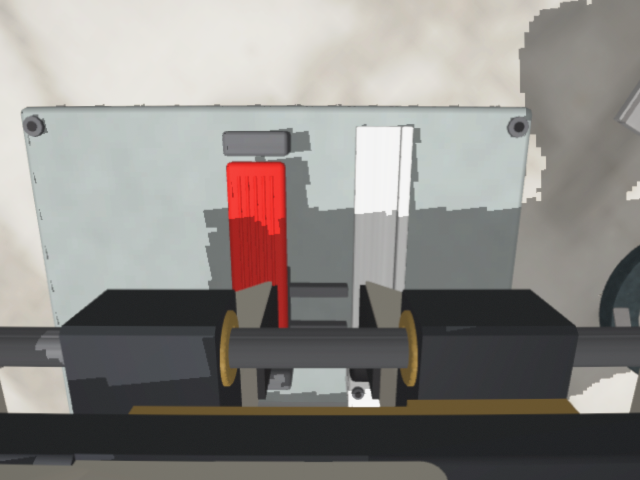

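```bash
python3 -m pendant '[[[-3,0,-3],0],[[-3,0,-6],0],[[-2,0,-11],0],[[-1,0,-14],0],[[3,0,-16],0],[[8,0,-25],0],[[8,0,-45],0],[[8,0,-70],0],[[8,0,-90],0],[[8,0,-90],0]]' 0.35
python3 - <<'E'
from h import *
go([-106,-4,30]);C=cal('wrist'); snap('wrist','w11.png'); snap('scene','s11.png')
im=cv2.imread('pics/s11.png')
cv2.imwrite('pics/s11c.png',cv2.resize(im[220:310,230:360],None,fx=6,fy=6,interpolation=cv2.INTER_CUBIC))
E
```

```text
time: 10.6
tool_pos: [0.4749, 0.1977, 0.1244]
tool_rot: [-3.134, -0.009, 3.011]
contact_force: [0.8, 0.8, 0.4]
opening: 0.0319
at base [-110.7   -1.9  124.4] shift [-5.5 -1.4 94.4] turn 0.19 f [0.8 0.8 0.4] t 10.6 op 0.03191275389972742
```

View pics/w11.png

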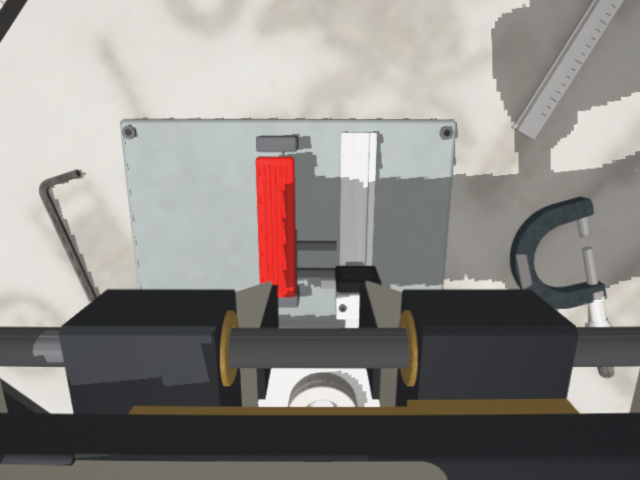

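View pics/s11c.png

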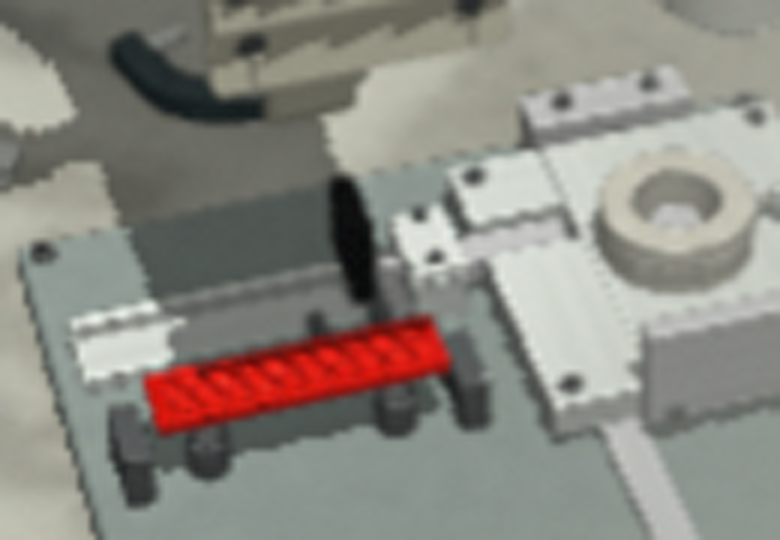

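Run:
```python
from h import *
for n in ('scene0','s9','s11'):
    im=cv2.imread(f'pics/{n}.png').astype(int)[255:300,245:315]; m=(im[...,2]>110)&(im[...,1]<70)
    ys,xs=np.nonzero(m); print(n,len(xs),xs.mean().round(2),ys.mean().round(2),ys.min(),ys.max())
# tab rear top edge check
S=cal('scene'); print('home tab top centre',(w2px(S,[b2w([-93,20,54]),b2w([-93,20,54])-0]) )[0], 'b=30:',w2px(S,b2w([-95,20,54]))[0])
im=cv2.imread('pics/s11.png').astype(int)[245:275,280:300].max(2); ys,xs=np.nonzero(im<45); print('obs dark',xs.mean()+280,ys.mean()+245,ys.min()+245, xs[ys==ys.min()].mean()+280)
im=cv2.imread('pics/scene0.png').astype(int)[245:275,260:282].max(2); ys,xs=np.nonzero(im<45); print('start dark',xs.mean()+260,ys.mean()+245,ys.min()+245)
a=w2px(S,[b2w([-125,20,40]),b2w([-93,20,40])]);print(a, a[1]-a[0])
```

```text
scene0 493 34.0 26.82 18 36
s9 362 31.55 31.51 23 40
s11 483 33.83 27.07 18 36
home tab top centre [287.41392043 253.89014305] b=30: [286.30307345 254.12451618]
obs dark 288.23809523809524 259.53333333333336 250 286.0
start dark 270.6179775280899 263.70786516853934 254
[[270.08700365 263.71089458]
 [287.80544776 259.93291817]] [17.71844411 -3.77797641]
```

```bash
python3 -m pendant '[[[0,0,-20],0],[[0,0,-20],0],[[0,0,-20],0]]'
python3 - <<'E'
from h import *
go([-106,-4,30]); print(robot.hand_in())
E
```

```text
time: 10.95
tool_pos: [0.4732, 0.1973, 0.1406]
tool_rot: [-3.132, -0.014, 3.011]
contact_force: [-0.6, 0.2, -0.3]
opening: 0.0322
at base [-112.3   -2.6  140.6] shift [ -7.8  -0.4 110.5] turn 0.18 f [-0.6  0.2 -0.3] t 10.95 op 0.032225419452793794
the job is handed in; nothing more can be done
None
```

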